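# Load the banding magazine with praline cartons

### The job

Load the two cartons that have a sloping end into the tilted steel rail so that both slide down and lie one behind the other against the stop at its low end, standing on their undersides, each with its sloping end pointing downhill. Either carton may go first; leave the plain square-ended carton where it is.

Things in the scene. Friction and masses are not known exactly. Their poses are not given: they have to be found in the camera images.
- pack_a: One of two equal brown cartons, 80 mm long (x), 40 wide (y), 40 high, about 0.12 kg. Origin: centre of underside. The -x end is the sloping end: its top 24 mm are cut off at 45 degrees, with a dark window in the slope (flat top from x = -16 to +40, end face below the slope 16 high). The +x end is square. Grip it across the 40 mm width (y), at its middle, tips 18+ mm above its underside.
- pack_b: The other, equal carton with a sloping end; same sizes and axes as pack_a.
- rail: Fixed, polished, straight steel rail. Origin: mid-floor at the low-end stop, 60 mm above the table; x uphill along the floor (24 deg), z square to it. Floor x 0-340 mm, 58 wide, side walls 14 high, stop 30. Wire guides cover x 0-155, 50 above the floor (hoops to 62). Open beyond: lay a carton there, middle at x 250-270, axes along the rail's; let go, it slides down by itself.
- plain_box: Bystander: a brown carton of the same 80 x 40 x 40 mm, with both ends square and no slope, a dark window in its top. Origin: centre of the underside, x along its length. To be left alone.
There are look-alikes about, which are no part of the job. Leave any yellow look-alike of the pack_b alone.

How it is judged:
By the outcome, as a careful person would: the job done as asked, in the order asked, and still so for the second after the job is handed in, with the robot touching nothing.
It also fails if it takes over 59 s, if anything falls off the work surface, if the arm or the gripper's body presses on something with over 40 N, if the wrist force passes 120 N, or if a joint passes its speed limit or range.

### The arm

A 7-joint arm with a two-finger parallel gripper is mounted at the origin on the work surface. World frame = base frame: x ahead of the robot, y to its left, z up, the work surface at z = 0. Lengths are in m, angles in rad, forces in N, time in s.
With the tool pointing down it reaches from about 0.425 to 0.925 m from the base axis. Payload 6.8 kg.
Tool frame: the origin (TCP) lies at the very end of the fingers, on their centre line; the grasp point (between the pads) lies 19 mm behind it; y points along the fingers, z is the direction in which the jaws open and shut, and the axes are right-handed (so a half turn about y gives the same grasp; the last joint's range is limited). The gripper opens to 85 mm and grips with 20 to 120 N. Pads are 22 mm wide; open, the fingers measure 114 mm over their backs; the gripper's body (76 mm by 85 mm) begins 54 mm behind the grasp point. The pads swing forward as they close: fully open they stand 13 mm farther back than shut.
Start: joints at [1.202, 0.477, 0.022, 1.555, -0.011, 1.109, -0.083], TCP at [0.174, -0.652, 0.231] pointing down, gripper open.
Joint ranges: [-2.96, 2.96], [-0.34, 2.1], [-1.41, 1.46], [0.24, 2.44], [-1.37, 4.51], [0.17, 1.92], [-2.96, 2.96]. Speed limits (rad/s): [2.39, 2.39, 3.14, 3.14, 3.14, 3.14, 3.14].

### API

Orientations are given as a unit quaternion [w, x, y, z].
In Python, from station import * gives the robot as it stands.
- The arm moves only by the shell command python3 -m jog 'ROWS' [OPENING] [FORCE]. ROWS is JSON, a list of rows, each a list of 2 entries, a list of its own where there are three numbers: the shift along the tool's x, y, z in mm, then the turn about the tool's y in rad. A call has 1 to 20 rows; each row is the pose to reach, as a shift and turn from the pose commanded when the call began, along the tool's axes at that moment; what a row does not reach only later rows make up. A row lasts 1/12 s, in which the tool goes at most 41.7 mm and 7.16 degrees, less where a joint would pass 70% of its speed; a pose out of reach is approached as far as the arm can. A call with a gripper value outside its range is refused whole. OPENING is the finger opening in mm, from 0 to 85.4, set as the call begins (- or left out, the last holds). The fingers move at their own pace and stop on an object; FORCE is the grip in N (left out, the last holds). Time passes only in rows, so rows that repeat a pose let the fingers close. It gives the time, the measured TCP pose, the force and the opening at its end, in the units of the state.
- get_obs(): the state, without advancing time (a new reading comes with each control period).
- read_camera(name): name is "scene" or "top"; returns a dict with "img" (384x512x3 uint8, red, green, blue), "depth" (384x512 float32, m along the optical axis (not along the pixel's ray), 0 where there is no reading), "fx", "fy", "cx", "cy" (pixels), "k1" (the pictures are not rectified: a ray, as slopes to the right and down, at radius r is drawn at 1 + k1 r^2 times it, then the intrinsics apply), "rvec" (rotation vector, rad) and "tvec" (3), from world to camera coordinates, as OpenCV has them. Camera axes: x right, y down, z forward; pixel columns grow to the right and rows downward; lengths in m; the calibration is good to about 2 mm. A picture is of the moment at which its call begins.
- hand_in(): hands the job in, once; it reports no verdict.
The state is a dict: "t": time; "q": joint angles; "joint_vel": joint speeds; "joint_torque": joint torques, N m; "eef_pos": TCP position; "tool_rot": TCP orientation; "contact_force": force on the tool from outside, world axes, zero at the start; "torque": the same for the moment, N m; "gripper_width": opening from 0.0 (shut) to 1.0 (fully open).
Only numpy, scipy, OpenCV 4.12 (cv2) and the standard library are available. Lean on these libraries where they do the work, as an engineer would, in place of code of your own. Each camera call takes 0.05 s, during which the arm holds its last target.

## Working session

There is one attempt and no reset: what is moved stays moved. The work goes in short steps, Python scripts to look and compute and a shell command to move; the robot and the scene stay as the last step left them, time stands still between calls to the robot, and variables do not carry over. Pictures are saved under pics/ and viewed, and the job is handed in when it is done.

```bash
ls; mkdir -p pics; python3 - <<'E'
from station import *
import cv2,numpy as np
o=get_obs();print(o)
for n in("scene","top"):
    c=read_camera(n);cv2.imwrite(f"pics/{n}0.png",cv2.resize(c["img"][:,:,::-1],(800,600)))
    np.savez(f"{n}0.npz",**c)
    print(n,{k:c[k] for k in c if k not in("img","depth")})
E
```

```text
pics
{'t': 0.0, 'q': array([ 1.20193598,  0.47780679,  0.02232207,  1.55646542, -0.01151909,
        1.10928314, -0.08308748]), 'joint_vel': array([1.81582031e-03, 5.03368581e-04, 1.33924484e-05, 1.08926415e-03,
       4.41671011e-04, 2.06649632e-04, 4.30408959e-04]), 'joint_torque': array([-2.38246082e-05, -5.96458054e+01,  1.60772435e+00, -2.81195140e+01,
        1.24096207e-02,  9.10982693e-03, -7.42205742e-06]), 'eef_pos': array([ 0.17387276, -0.65160464,  0.23031498]), 'tool_rot': array([ 0.09182276, -0.09206947,  0.70174003, -0.70046608]), 'contact_force': array([-0.09604181,  0.50075399, -0.75152903]), 'torque': array([ 0.01013286, -0.0097002 , -0.05105643]), 'gripper_width': 1.0008008456438657}
scene {'fx': 427.0910952173543, 'fy': 427.0910952173543, 'cx': 250.32659197381062, 'cy': 186.82893550431794, 'k1': 0.0412525338826482, 'rvec': array([ 2.41996715,  0.74614898, -0.2512676 ]), 'tvec': array([-0.35554403, -0.24395445,  1.26780564])}
top {'fx': 370.7178831062396, 'fy': 370.7178831062396, 'cx': 248.83010315794635, 'cy': 193.18523560257978, 'k1': -0.1114323712894296, 'rvec': array([ 2.06997808, -2.15536149,  0.22992565]), 'tvec': array([-0.08081795,  0.50020767,  0.8513472 ])}
```

View pics/scene0.png

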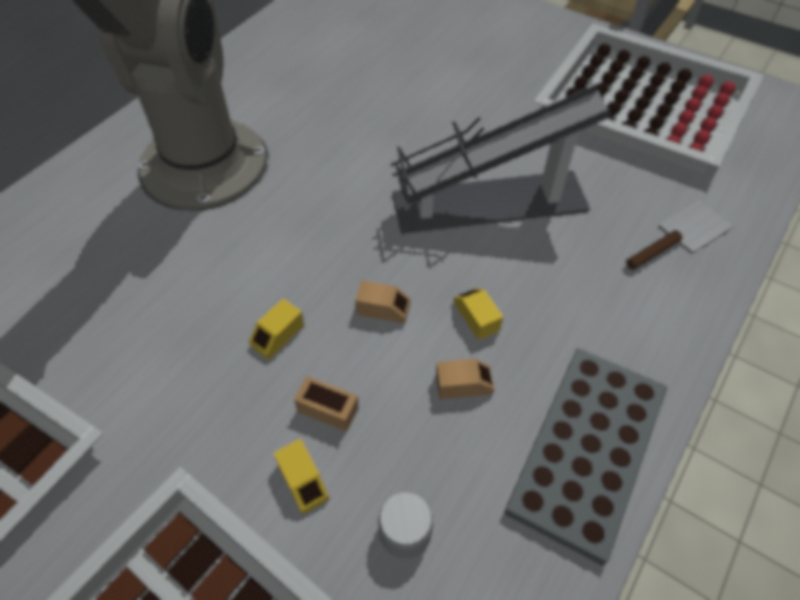

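View pics/top0.png

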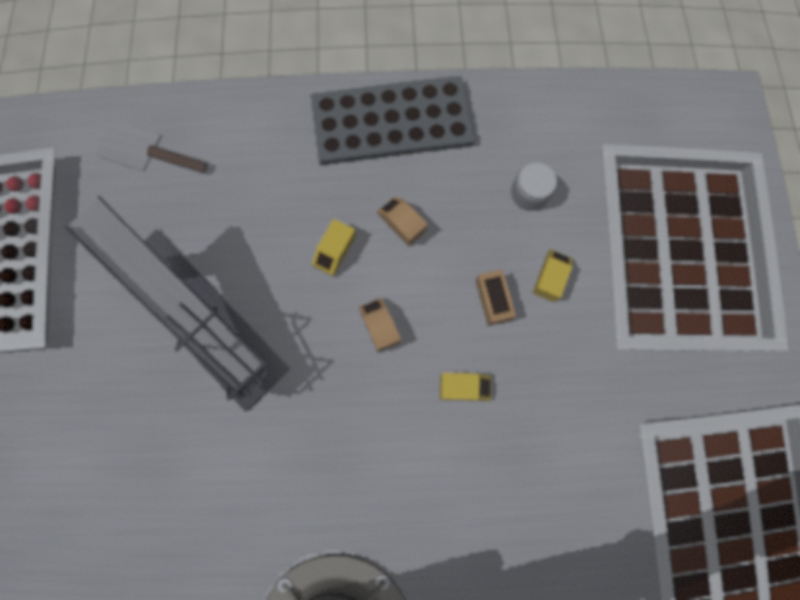

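The scene view shows two brown sloped cartons at about (383,301) and (465,378), and the square one at (327,403). The rail runs from (405,190) up to (600,100). In the top view the sloped cartons are at (403,220) and (380,325), with their windows pointing up-left. The rail's low end is at (255,385) and its high end at (90,215). Next I'll measure them.

```bash
cat > h.py <<'E'
import numpy as np,cv2
def cam(n,live=True,f=None):
    if f: return dict(np.load(f))
    from station import read_camera
    return read_camera(n)
def rays(c,uv):
    uv=np.atleast_2d(np.asarray(uv,float))
    xd=np.c_[(uv[:,0]-c["cx"])/c["fx"],(uv[:,1]-c["cy"])/c["fy"]]
    x=xd.copy()
    for _ in range(20): x=xd/(1+c["k1"]*(x**2).sum(1,keepdims=True))
    R=cv2.Rodrigues(np.asarray(c["rvec"]))[0]; 
    return -R.T@c["tvec"], np.c_[x,np.ones(len(x))]@R
def plane(c,uv,z):
    o,d=rays(c,uv); return o+d*((z-o[2])/d[:,2])[:,None]
def cloud(c):
    h,w=c["depth"].shape; v,u=np.mgrid[:h,:w]
    o,d=rays(c,np.c_[u.ravel(),v.ravel()]); 
    return (o+d*c["depth"].reshape(-1,1)).reshape(h,w,3)
E
python3 - <<'E'
from h import *
for n in("top","scene"):
    c=cam(n,f=n+"0.npz"); P=cloud(c); hsv=cv2.cvtColor(c["img"],cv2.COLOR_RGB2HSV)
    m=((hsv[...,0]>=5)&(hsv[...,0]<=18)&(hsv[...,1]>80)&(hsv[...,2]>100)).astype(np.uint8)
    k,l,s,ce=cv2.connectedComponentsWithStats(m)
    for i in range(1,k):
        if s[i,4]<100: continue
        M=l==i; q=P[M]; print(n,ce[i].round(1),s[i,4],"z pct",np.percentile(q[:,2],[5,50,90]).round(4))
        t=q[(q[:,2]>.036)&(q[:,2]<.046)]
        if len(t)<20: continue
        r=cv2.minAreaRect((t[:,:2]*1000).astype(np.float32)); print("   top mean",t.mean(0).round(4),"rect mm",np.round(r[0],1),np.round(r[1],1),round(r[2],1))
    # rail: cloud in raised region
    if n=="top":
        M=(P[...,2]>.05)&(P[...,2]<.30)&(P[...,1]>0.1)&(c["depth"]>0)
        q=P[M]; print(len(q),q.min(0),q.max(0))
from station import *
from scipy.spatial.transform import Rotation as Ro
w=get_obs()["tool_rot"]; print(Ro.from_quat(np.r_[w[1:],w[0]]).as_matrix().round(3))
E
```

```text
top [258.4 140.8] 379 z pct [0.0297 0.0388 0.0412]
   top mean [ 0.6363 -0.1335  0.0392] rect mm [ 637.1 -132.3] [60.5 40.3] 40.5
top [316.1 190.7] 269 z pct [0.0291 0.0388 0.0412]
   top mean [ 0.4996 -0.2712  0.0393] rect mm [ 502.3 -272.3] [77.9 40.6] 12.4
top [243.7 209.1] 367 z pct [0.036  0.0391 0.0412]
   top mean [ 0.4595 -0.0871  0.0393] rect mm [460.8 -86.8] [61.7 36.8] 21.0
4535 [0.35001377 0.10003052 0.05516963] [0.63027284 0.34312373 0.21213593]
scene [241.9 189.2] 357 z pct [0.029  0.0403 0.0424]
   top mean [ 0.4643 -0.0895  0.0404] rect mm [464.3 -88.2] [58.5 39.1] 21.4
scene [294.2 239. ] 449 z pct [0.0341 0.0405 0.0424]
   top mean [ 0.6417 -0.1368  0.0406] rect mm [ 642.5 -134.7] [62.5 39.6] 38.5
scene [208.5 256.1] 306 z pct [0.0346 0.0403 0.0425]
   top mean [ 0.511  -0.2765  0.0405] rect mm [ 507.7 -274.6] [79.  38.5] 11.8
[[-0.966 -0.001  0.258]
 [-0.258  0.002 -0.966]
 [ 0.    -1.    -0.002]]
```

```bash
python3 - <<'E'
from h import *
c=cam("top",f="top0.npz")
a=c["img"][115:270,30:200,::-1]; cv2.imwrite("pics/crop_rail.png",cv2.resize(a,None,fx=4,fy=4))
a=c["img"][115:240,190:360,::-1]; cv2.imwrite("pics/crop_box.png",cv2.resize(a,None,fx=4,fy=4))
E
```

```text
(no output)
```

View pics/crop_rail.png

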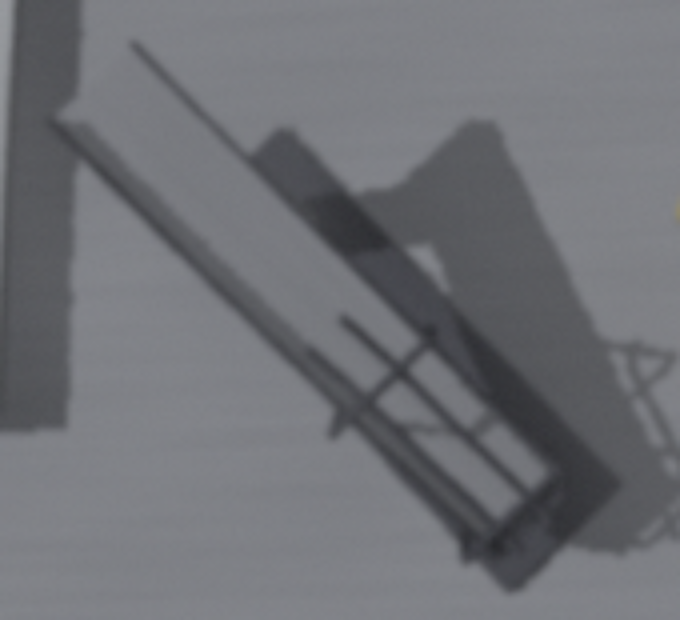

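View pics/crop_box.png

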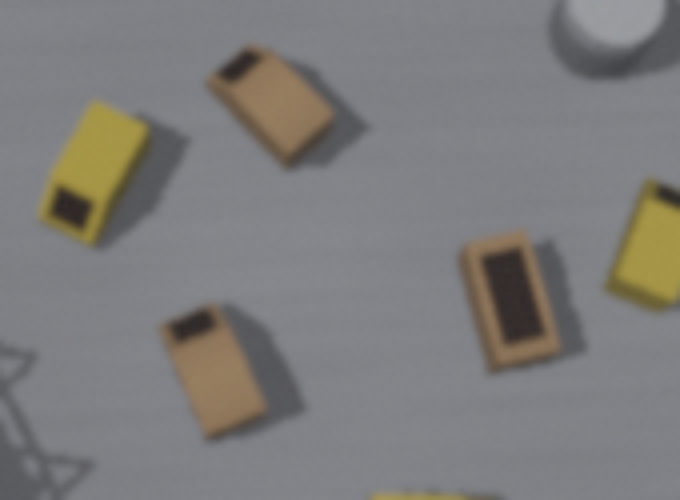

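```bash
python3 - <<'E'
from h import *
for n in("top","scene"):
    c=cam(n,f=n+"0.npz"); P=cloud(c)
    M=(c["depth"]>0)&(P[...,2]>.05)&(P[...,2]<.25)&(P[...,1]>0.09)&(P[...,1]<.40)&(P[...,0]>.3)&(P[...,0]<.68)
    k,l,s,ce=cv2.connectedComponentsWithStats(M.astype(np.uint8)); i=1+np.argmax(s[1:,4]); q=P[l==i]
    # RANSAC-ish floor plane on open part (z>.13)
    f=q[q[:,2]>.135]
    g=np.random.default_rng(0);best=None
    for _ in range(800):
        a=f[g.choice(len(f),3,False)]; nn=np.cross(a[1]-a[0],a[2]-a[0]); L=np.linalg.norm(nn)
        if L<1e-5: continue
        nn/=L*np.sign(nn[2]); 
        if abs(np.degrees(np.arccos(nn[2]))-24)>4: continue
        k_=abs((f-a[0])@nn)<.002
        if best is None or k_.sum()>best.sum(): best=k_
    fl=f[best]; m=fl.mean(0); nn=np.linalg.svd(fl-m)[2][2]; nn*=np.sign(nn[2])
    print(n,len(q),len(f),len(fl),"tilt",np.degrees(np.arccos(nn[2])),"uphill heading from normal",np.degrees(np.arctan2(-nn[1],-nn[0])))
    r=cv2.minAreaRect((fl[:,:2]*1000).astype(np.float32)); print("floor rect",np.round(r,1) if 0 else r)
    h=np.radians(45)
    # refine heading w/ PCA
    r2=cv2.minAreaRect((q[:,:2]*1000).astype(np.float32)); print("all rect",r2)
    print("floor mean",m, "normal",nn, "z at .06 stop offset")
    np.save(n+"_q.npy",q); np.save(n+"_fl.npy",fl)
E
```

```text
top 4601 2549 1514 tilt 23.965334909899596 uphill heading from normal 45.35228838773697
floor rect ((560.43603515625, 273.8043518066406), (146.28433227539062, 63.14189529418945), 42.60774612426758)
all rect ((491.1461486816406, 206.64443969726562), (338.98040771484375, 76.76082611083984), 42.00576400756836)
floor mean [0.56050224 0.27639002 0.16674347] normal [-0.28544397 -0.28897589  0.91379137] z at .06 stop offset
scene 3889 1958 771 tilt 23.621180266473353 uphill heading from normal 44.242402993328284
floor rect ((562.7025146484375, 273.179931640625), (145.43716430664062, 68.20561981201172), 42.804962158203125)
all rect ((494.12420654296875, 207.29132080078125), (338.9066162109375, 78.61753845214844), 42.18963623046875)
floor mean [0.56096964 0.27887538 0.16791917] normal [-0.28705049 -0.27955803  0.91621467] z at .06 stop offset
```

```bash
python3 - <<'E'
from h import *
t=np.radians(24)
for n in("top","scene"):
    q=np.load(n+"_q.npy"); fl=np.load(n+"_fl.npy"); 
    h=np.radians(43.0)
    for it in range(6):
        ex=np.array([np.cos(t)*np.cos(h),np.cos(t)*np.sin(h),np.sin(t)]); ey=np.array([-np.sin(h),np.cos(h),0]); ez=np.cross(ex,ey)
        O=fl.mean(0); X=(q-O)@ex; Y=(q-O)@ey; Z=(q-O)@ez
        S=[]
        for sg in(1,-1):
            k=(abs(Z-.013)<.004)&(sg*Y>.022)&(sg*Y<.045)
            p=np.polyfit(X[k],Y[k],1) if k.sum()>20 else [np.nan]*2; S.append((k.sum(),p,Y[k].std()))
        sl=np.nanmean([s[1][0] for s in S]); h+=np.arctan(sl)
    print(n,"heading",np.degrees(h),S, "X range floor",((fl-O)@ex).min(),((fl-O)@ex).max(), "Xall",np.percentile(X,[.5,99.5]))
    ymid=np.nanmean([s[1][1] for s in S]); C=O+ey*ymid
    X0=-(C[2]-.06)/np.sin(t); print("origin",C+ex*X0,"pt260",C+ex*(X0+.26),"top end x est",((fl-O)@ex).max()-X0)
E
```

```text
top heading 42.96563634226445 [(np.int64(244), array([0.00128857, 0.0296899 ]), np.float64(0.001302133309539242)), (np.int64(214), array([-0.00128858, -0.03109654]), np.float64(0.0014161702385561378))] X range floor -0.08098963410129782 0.07757048593395934 Xall [-0.26438955  0.07567542]
origin [0.38554169 0.11247161 0.06      ] pt260 [0.55935128 0.27435688 0.16575153] top end x est 0.34000926444355195
scene heading 42.82902572580134 [(np.int64(187), array([0.00039331, 0.02541491]), np.float64(0.001994733808438835)), (np.int64(295), array([-0.00039379, -0.03589503]), np.float64(0.002147208258502703))] X range floor -0.0819053446158559 0.07661437332939913 Xall [-0.26403714  0.07509331]
origin [0.38676631 0.11025221 0.06      ] pt260 [0.56096134 0.27172265 0.16575153] top end x est 0.3419437246258178
```

Both views agree on the rail: uphill heading 42.9°, and the x=260 mm floor point at about (0.5595, 0.274, 0.166). I'll start with the far carton.

```bash
cat > g.py <<'E'
import sys,numpy as np
from station import *
from scipy.spatial.transform import Rotation as Ro
def rel(p,head):
    o=get_obs(); w=o["tool_rot"]; R=Ro.from_quat(np.r_[w[1:],w[0]]).as_matrix()
    hz=np.degrees(np.arctan2(R[1,2],R[0,2])); d=(head-hz+180)%360-180
    print("t",round(o["t"],2),"jaw",round(hz,1),"shift mm",(R.T@(np.array(p)-o["eef_pos"])*1000).round(1),"turn",round(-np.radians(d),4),"(alt %.3f)"%(-np.radians(d)-np.sign(-d)*2*np.pi),"q",o["q"].round(2),"F",o["contact_force"].round(1))
rel([float(a) for a in sys.argv[1:4]],float(sys.argv[4]))
E
python3 g.py .6475 -.127 .12 -50.5
```

```text
t 0.1 jaw -75.1 shift mm [-592.9  111.  -384.6] turn -0.4286 (alt 5.855) q [ 1.2   0.48  0.02  1.56 -0.01  1.11 -0.08] F [0.4 0.5 0.3]
```

```bash
python3 -m jog '[[[-593,30,-385],-0.43],[[-593,30,-385],-0.43],[[-593,30,-385],-0.43],[[-593,30,-385],-0.43],[[-593,30,-385],-0.43],[[-593,30,-385],-0.43],[[-593,30,-385],-0.43],[[-593,30,-385],-0.43],[[-593,30,-385],-0.43],[[-593,30,-385],-0.43],[[-593,30,-385],-0.43],[[-593,30,-385],-0.43],[[-593,30,-385],-0.43],[[-593,30,-385],-0.43],[[-593,30,-385],-0.43],[[-593,30,-385],-0.43],[[-593,111,-385],-0.43],[[-593,111,-385],-0.43],[[-593,111,-385],-0.43],[[-593,111,-385],-0.43]]' 75; python3 g.py .6475 -.127 .019 -50.5; python3 - <<'E'
from h import *
for n in("top","scene"):
    c=cam(n);cv2.imwrite(f"pics/{n}1.png",cv2.resize(c["img"][:,:,::-1],(800,600)))
E
```

```text
t: 1.77
eef_pos: [0.6457, -0.1253, 0.1165]
tool_rot: [0.238, -0.242, 0.666, -0.664]
contact_force: [-0.9, 0.7, -0.2]
gripper_width: 0.878
t 1.77 jaw -50.3 shift mm [-0.7 97.5  3. ] turn 0.0042 (alt -6.279) q [ 0.29  0.59 -0.27  1.67  0.19  0.92 -0.93] F [-0.9  0.7 -0.2]
```

View pics/scene1.png

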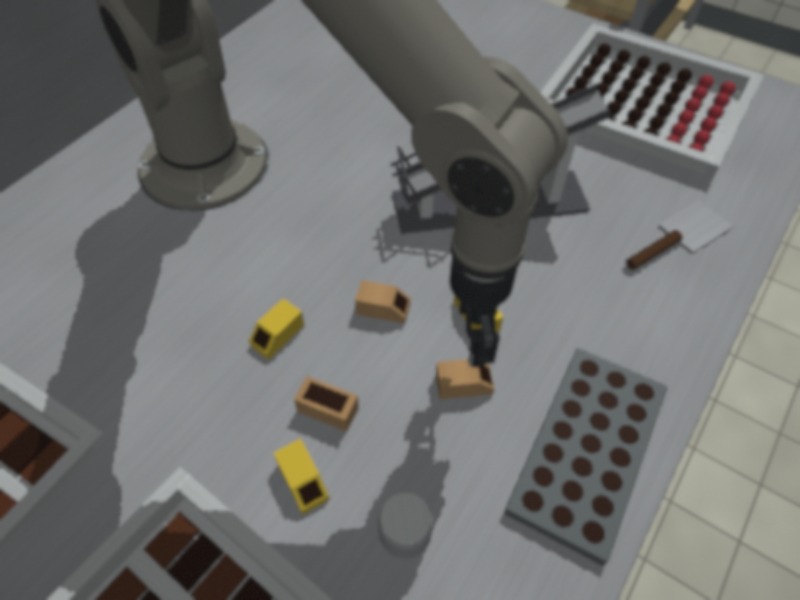

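The gripper is above the far carton, at about (483,355) in the picture and lined up with it. I'll descend and grip.

```bash
python3 -m jog '[[[0,35,3],0],[[0,70,3],0],[[0,97,3],0],[[0,97,3],0],[[0,97,3],0]]' 75; python3 -m jog '[[[0,0,0],0],[[0,0,0],0],[[0,0,0],0],[[0,0,0],0],[[0,0,0],0],[[0,0,0],0],[[0,0,0],0],[[0,0,0],0]]' 0 30; python3 g.py .5595 .274 .25 132.9
```

```text
t: 2.28
eef_pos: [0.6495, -0.1315, 0.0245]
tool_rot: [-0.239, 0.239, -0.665, 0.666]
contact_force: [-0.1, -0.0, 1.2]
gripper_width: 0.877
t: 2.95
eef_pos: [0.6513, -0.1299, 0.0262]
tool_rot: [-0.24, 0.238, -0.665, 0.666]
contact_force: [-2.4, 0.4, 7.4]
gripper_width: 0.456
t 2.95 jaw -50.4 shift mm [-187.1 -224.5 -369.2] turn 3.0834 (alt -3.200) q [ 0.28  0.7  -0.25  1.71  0.23  0.76 -0.96] F [-2.4  0.4  7.4]
```

```bash
python3 - <<'E'
from h import *
from station import *
print(get_obs())
c=cam("scene");cv2.imwrite("pics/s2.png",cv2.resize(c["img"][190:290,240:370,::-1],None,fx=5,fy=5))
c=cam("top");cv2.imwrite("pics/t2.png",cv2.resize(c["img"][90:200,190:330,::-1],None,fx=5,fy=5))
E
```

```text
{'t': 2.95, 'q': array([ 0.27684552,  0.70229379, -0.24652779,  1.70780664,  0.23251695,
        0.75633216, -0.96310993]), 'joint_vel': array([ 0.00059881,  0.00033534,  0.00074523, -0.0014258 , -0.00133606,
        0.00251503,  0.00133145]), 'joint_torque': array([-2.30967114e-01, -6.03592157e+01, -2.91575052e+00, -1.97753620e+01,
        1.00721754e-01, -6.10248651e-01,  2.20797316e-02]), 'eef_pos': array([ 0.65131374, -0.12993319,  0.02620801]), 'tool_rot': array([-0.2404846 ,  0.23818375, -0.66464498,  0.66609512]), 'contact_force': array([-2.37691462,  0.38710921,  7.37344955]), 'torque': array([ 0.10332373,  0.39292146, -0.00888767]), 'gripper_width': 0.4559737918791026}
```

View pics/s2.png

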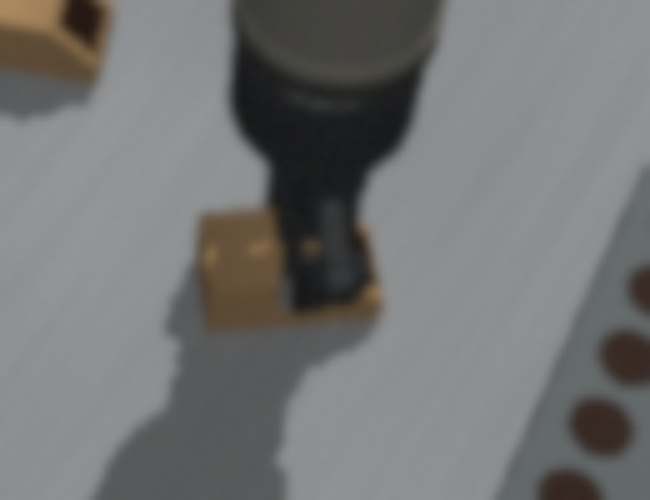

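View pics/t2.png

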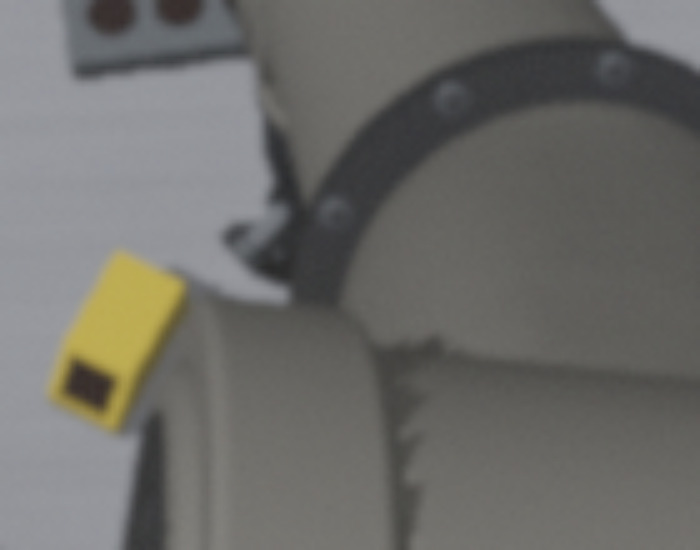

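```bash
python3 - <<'E'
from h import *
c=cam("scene",f="scene0.npz")
# resize center convention: full=(crop+.5)/5-.5
f=lambda u,v:((u+.5)/5-.5+240,(v+.5)/5-.5+190)
b=plane(c,[f(208,330),f(380,305)],0.0); print(b, np.linalg.norm(b[0]-b[1]))
t=plane(c,[f(203,215),f(205,268)],0.04);print(t)
d=np.array([np.cos(np.radians(39.5)),np.sin(np.radians(39.5)),0]);T=np.array([.6513,-.1299,0])
print("along slope dir: ends",(b-T)@d,"top",(t-T)@d)
print(rays(c,[[0,0]])[0])
E
```

```text
[[ 0.63213055 -0.16948033  0.        ]
 [ 0.69048503 -0.11436747  0.        ]] 0.08026625904219087
[[ 0.6089872  -0.14046903  0.04      ]
 [ 0.62398863 -0.16279411  0.04      ]]
along slope dir: ends [-0.0399678   0.04011604] top [-0.03937232 -0.04199735]
[ 0.83050733 -0.57306837  0.88040144]
```

Casting rays through the carton's bottom corners puts the grip at mid-length, with ±40 mm to each end. Now I'll lift and carry it.

```bash
python3 -m jog '[[[0,-40,0],0],[[0,-80,0],0],[[0,-120,0],0],[[0,-160,0],0],[[0,-200,0],-0.1],[[0,-240,0],-0.2],[[0,-264,0],-0.3],[[0,-264,0],-1.6],[[0,-264,0],-1.6],[[0,-264,0],-1.6],[[0,-264,0],-1.6],[[0,-264,0],-1.6],[[0,-264,0],-1.6],[[0,-264,0],-1.6],[[0,-264,0],-1.6],[[0,-264,0],-1.6],[[0,-264,0],-1.6],[[0,-264,0],-1.6]]'; python3 g.py .5495 .2647 .29 132.9
python3 - <<'E'
from h import *
c=cam("scene");cv2.imwrite("pics/s3.png",cv2.resize(c["img"][...,::-1],(800,600)))
E
```

```text
t: 4.55
eef_pos: [0.6495, -0.1298, 0.2884]
tool_rot: [-0.645, 0.645, -0.289, 0.29]
contact_force: [-0.0, -0.2, -0.2]
gripper_width: 0.458
t 4.55 jaw 41.6 shift mm [-361.4   -2.   187.2] turn -1.5933 (alt 4.690) q [ 0.53  0.48 -0.62  1.49  0.29  1.26  0.6 ] F [-0.  -0.2 -0.2]
```

View pics/s3.png

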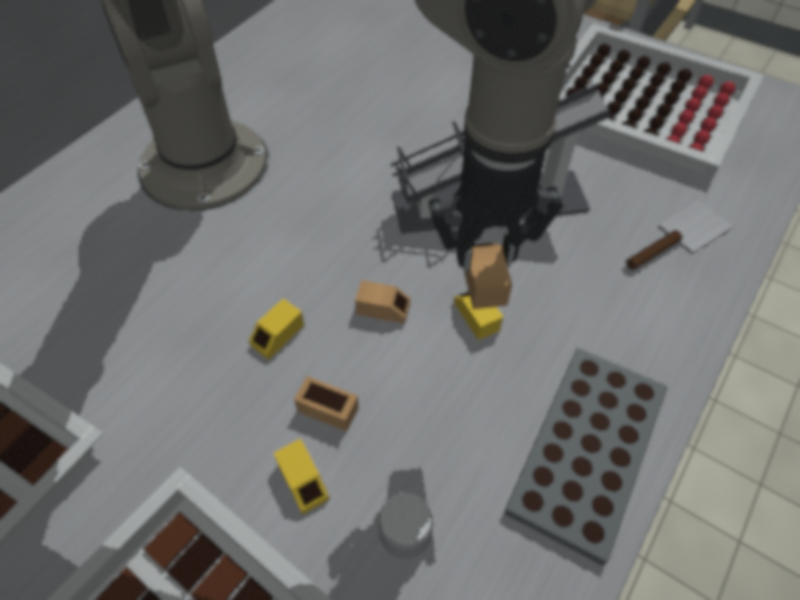

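The carton is in the fingers at (488,275), lifted clear, with its square end toward the camera. I'll carry on to the rail.

```bash
python3 -m jog '[[[-361,-2,187],-1.59],[[-361,-2,187],-1.59],[[-361,-2,187],-1.59],[[-361,-2,187],-1.59],[[-361,-2,187],-1.59],[[-361,-2,187],-1.59],[[-361,-2,187],-1.59],[[-361,-2,187],-1.59],[[-361,-2,187],-1.59],[[-361,-2,187],-1.59],[[-361,-2,187],-1.59],[[-361,-2,187],-1.59],[[-361,-2,187],-1.59],[[-361,-2,187],-1.59],[[-361,-2,187],-1.59],[[-361,-2,187],-1.59],[[-361,-2,187],-1.59]]'; python3 g.py .5495 .2647 .225 132.9
python3 - <<'E'
from h import *
c=cam("scene");cv2.imwrite("pics/s4.png",cv2.resize(c["img"][...,::-1],(800,600)))
E
```

```text
t: 6.02
eef_pos: [0.5523, 0.2648, 0.2896]
tool_rot: [-0.66, 0.66, 0.255, -0.254]
contact_force: [0.1, -1.0, -1.3]
gripper_width: 0.455
t 6.02 jaw 132.2 shift mm [-2.2 64.6  1.8] turn -0.0123 (alt 6.271) q [ 0.19  0.52 -1.05  1.59  0.47  1.3   1.37] F [ 0.1 -1.  -1.3]
```

View pics/s4.png

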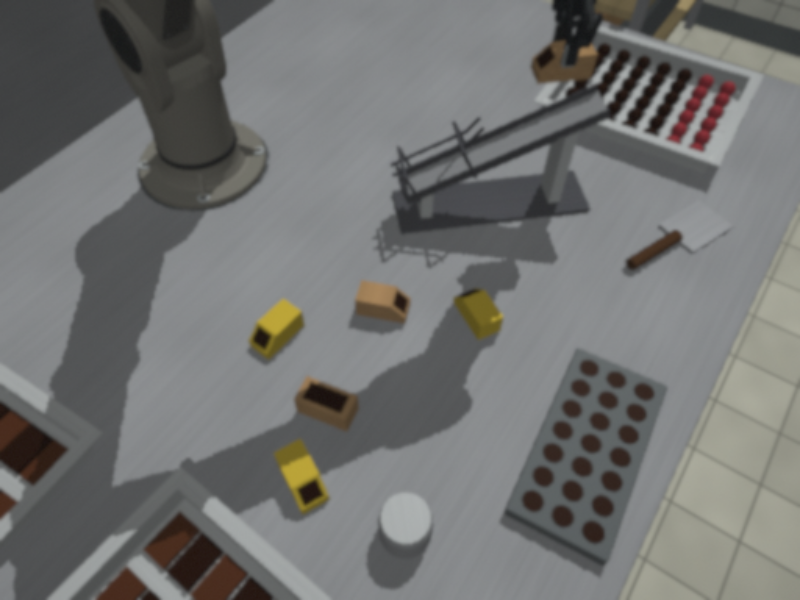

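The carton is above the rail at (563,62) with its sloping end downhill. I'll lower it to just above the floor, then soften the grip and press so that it pitches onto the floor.

```bash
python3 -m jog '[[[-2,35,2],-0.01],[[-2,60,2],-0.01],[[-2,74,2],-0.01],[[-2,74,2],-0.01]]' - 20; python3 -m jog '[[[0,4,0],0],[[0,8,0],0],[[0,8,0],0]]';python3 -m jog '[[[0,4,0],0],[[0,8,0],0],[[0,8,0],0]]';  python3 g.py .5495 .2647 .195 132.9
python3 - <<'E'
from h import *
c=cam("scene");cv2.imwrite("pics/s5.png",cv2.resize(c["img"][20:140,240:410,::-1],None,fx=4.5,fy=4.5))
E
```

```text
t: 6.4
eef_pos: [0.5481, 0.2635, 0.2121]
tool_rot: [-0.658, 0.659, 0.257, -0.26]
contact_force: [-0.1, -0.6, -1.3]
gripper_width: 0.459
t: 6.65
eef_pos: [0.5498, 0.2656, 0.208]
tool_rot: [0.658, -0.658, -0.259, 0.258]
contact_force: [0.3, -0.4, -0.8]
gripper_width: 0.461
t: 6.9
eef_pos: [0.5491, 0.2648, 0.2004]
tool_rot: [-0.658, 0.659, 0.258, -0.259]
contact_force: [-5.7, -4.3, 8.6]
gripper_width: 0.459
t 6.9 jaw 132.9 shift mm [ 0.3  5.4 -0.4] turn 0.0 (alt -6.283) q [ 0.16  0.6  -1.01  1.7   0.55  1.15  1.32] F [-5.7 -4.3  8.6]
```

View pics/s5.png

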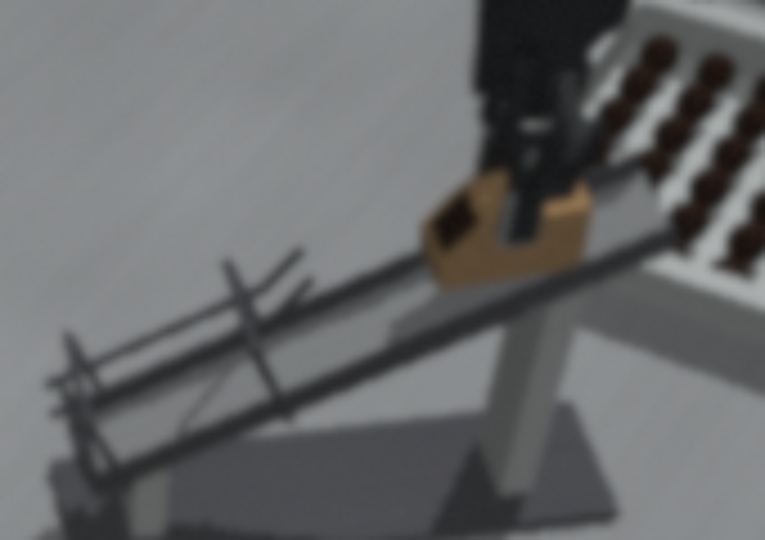

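The carton at (505,235) touches with its uphill edge and has begun to pitch, at 10 N. I'll keep pressing.

```bash
python3 -m jog '[[[0,3,0],0],[[0,6,0],0],[[0,6,0],0]]';  python3 g.py .5495 .2647 .195 132.9
python3 - <<'E'
from h import *
c=cam("scene");cv2.imwrite("pics/s6.png",cv2.resize(c["img"][20:140,240:410,::-1],None,fx=4.5,fy=4.5))
E
```

```text
t: 7.2
eef_pos: [0.5481, 0.2639, 0.1946]
tool_rot: [-0.657, 0.659, 0.258, -0.26]
contact_force: [-8.6, -9.4, 13.8]
gripper_width: 0.459
t 7.2 jaw 132.9 shift mm [ 1.5 -0.4 -0.4] turn 0.0 (alt -6.283) q [ 0.16  0.6  -1.    1.71  0.56  1.15  1.31] F [-8.6 -9.4 13.8]
```

View pics/s6.png

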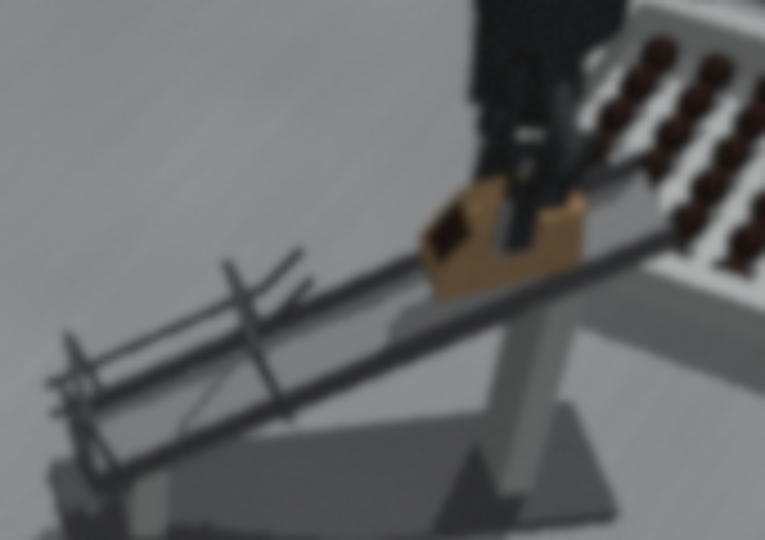

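```bash
python3 -m jog '[[[0,3,0],0],[[0,6,0],0],[[0,6,0],0]]';  python3 g.py .5495 .2647 .195 132.9
python3 - <<'E'
from h import *
c=cam("scene");cv2.imwrite("pics/s7.png",cv2.resize(c["img"][20:140,240:410,::-1],None,fx=4.5,fy=4.5))
E
```

```text
t: 7.5
eef_pos: [0.5476, 0.2634, 0.1884]
tool_rot: [-0.657, 0.66, 0.257, -0.26]
contact_force: [-10.6, -10.1, 14.9]
gripper_width: 0.462
t 7.5 jaw 132.9 shift mm [ 2.2 -6.6 -0.4] turn 0.0 (alt -6.283) q [ 0.15  0.61 -1.    1.71  0.56  1.14  1.31] F [-10.6 -10.1  14.9]
```

View pics/s7.png

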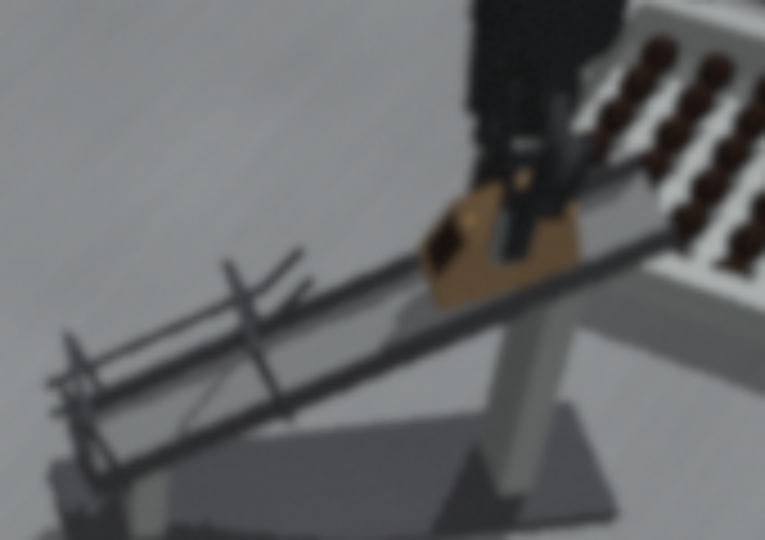

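```bash
python3 -m jog '[[[0,3,0],0],[[0,5,0],0],[[0,5,0],0]]';  python3 g.py .5495 .2647 .195 132.9
python3 - <<'E'
from h import *
c=cam("scene");cv2.imwrite("pics/s8.png",cv2.resize(c["img"][20:140,240:410,::-1],None,fx=4.5,fy=4.5))
E
```

```text
t: 7.8
eef_pos: [0.5475, 0.2633, 0.1834]
tool_rot: [-0.657, 0.66, 0.257, -0.26]
contact_force: [-11.7, -10.1, 14.6]
gripper_width: 0.46
t 7.8 jaw 132.9 shift mm [  2.4 -11.6  -0.4] turn -0.0 (alt 6.283) q [ 0.15  0.62 -0.99  1.72  0.57  1.13  1.3 ] F [-11.7 -10.1  14.6]
```

View pics/s8.png

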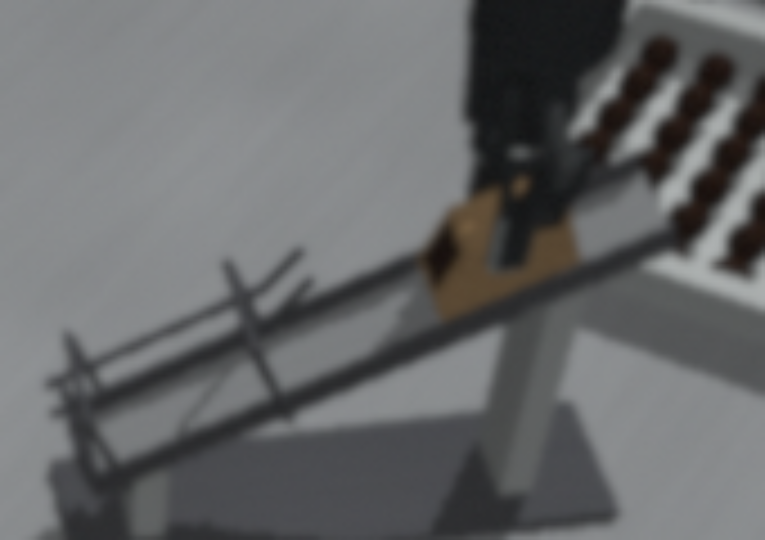

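The carton now lies flush on the floor. Releasing it.

```bash
python3 -m jog '[[[0,-2,0],0],[[0,-2,0],0],[[0,-2,0],0],[[0,-2,0],0],[[0,-2,0],0],[[0,-2,0],0],[[0,-2,0],0],[[0,-2,0],0]]' 62;  python3 g.py .472 -.084 .25 -68.8
python3 - <<'E'
from h import *
c=cam("scene");cv2.imwrite("pics/s9.png",cv2.resize(c["img"][20:140,240:410,::-1],None,fx=4.5,fy=4.5))
E
```

```text
t: 8.52
eef_pos: [0.5494, 0.2653, 0.1842]
tool_rot: [0.658, -0.658, -0.259, 0.259]
contact_force: [-0.7, -0.6, -0.2]
gripper_width: 0.726
t 8.52 jaw 132.9 shift mm [-294.6  -65.8 -203. ] turn -2.7623 (alt 3.521) q [ 0.15  0.62 -0.99  1.72  0.57  1.13  1.31] F [-0.7 -0.6 -0.2]
```

View pics/s9.png

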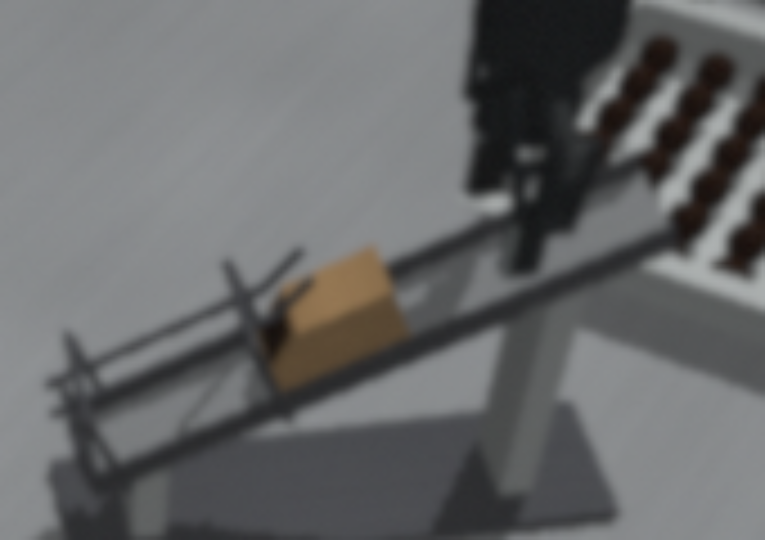

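The carton is sliding straight down, at about (330,320), on its underside with the sloping end first. I'll raise the gripper and fetch the second carton.

```bash
python3 -m jog '[[[0,-40,0],0],[[0,-80,0],0],[[0,-100,0],0.1],[[-295,-100,-203],1.7],[[-295,-100,-203],1.7],[[-295,-100,-203],1.7],[[-295,-100,-203],1.7],[[-295,-100,-203],1.7],[[-295,-100,-203],1.7],[[-295,-100,-203],1.7],[[-295,-100,-203],1.7],[[-295,-100,-203],1.7],[[-295,-100,-203],1.7],[[-295,-100,-203],1.7],[[-295,-100,-203],1.7],[[-295,-100,-203],1.7],[[-295,-100,-203],1.7],[[-295,-100,-203],1.7]]' 75;  python3 g.py .472 -.084 .12 -68.8
python3 - <<'E'
from h import *
c=cam("scene");cv2.imwrite("pics/s10.png",cv2.resize(c["img"][...,::-1],(800,600)))
E
```

```text
t: 10.07
eef_pos: [0.4716, -0.0841, 0.2844]
tool_rot: [-0.629, 0.629, -0.322, 0.323]
contact_force: [-0.8, 0.3, -0.5]
gripper_width: 0.877
t 10.07 jaw 35.7 shift mm [1.000e-01 1.644e+02 4.000e-01] turn 1.8243 (alt -4.459) q [ 0.73  0.17 -0.76  1.9   0.13  1.12  0.55] F [-0.8  0.3 -0.5]
```

View pics/s10.png

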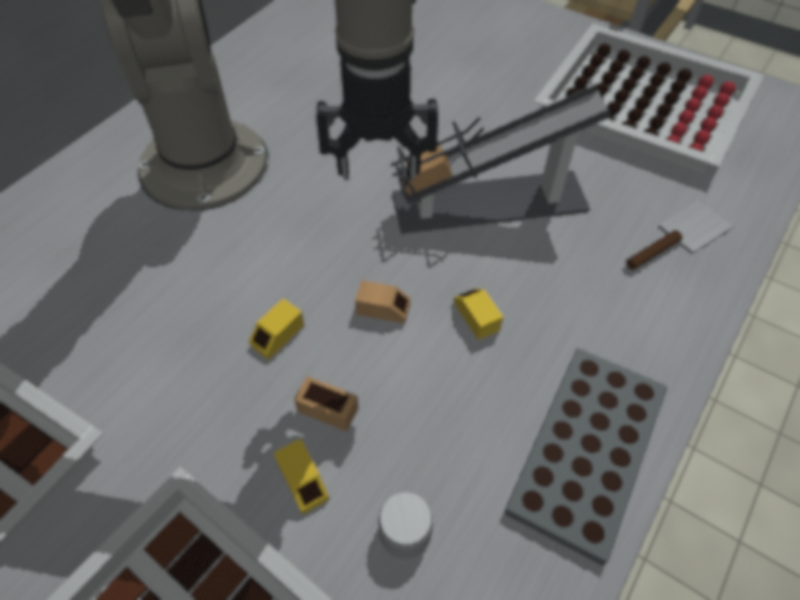

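The first carton rests against the stop at (428,173). The second is still at (383,301). I'll turn and descend over it.

```bash
python3 -m jog '[[[0,0,0],1.82],[[0,0,0],1.82],[[0,0,0],1.82],[[0,0,0],1.82],[[0,0,0],1.82],[[0,0,0],1.82],[[0,0,0],1.82],[[0,0,0],1.82],[[0,0,0],1.82],[[0,0,0],1.82],[[0,0,0],1.82],[[0,35,0],1.82],[[0,70,0],1.82],[[0,105,0],1.82],[[0,140,0],1.82],[[0,165,0],1.82],[[0,165,0],1.82],[[0,165,0],1.82]]' 75;  python3 g.py .472 -.084 .018 -68.8
python3 - <<'E'
from h import *
c=cam("scene");cv2.imwrite("pics/s11.png",cv2.resize(c["img"][140:260,180:350,::-1],None,fx=4.5,fy=4.5))
E
```

```text
t: 11.62
eef_pos: [0.471, -0.0839, 0.1188]
tool_rot: [0.13, -0.132, 0.695, -0.694]
contact_force: [0.8, -0.1, 0.3]
gripper_width: 0.875
t 11.62 jaw -68.6 shift mm [ -1.1 100.8   0.6] turn 0.0035 (alt -6.280) q [ 0.48  0.35 -0.51  2.09  0.25  0.76 -1.38] F [ 0.8 -0.1  0.3]
```

View pics/s11.png

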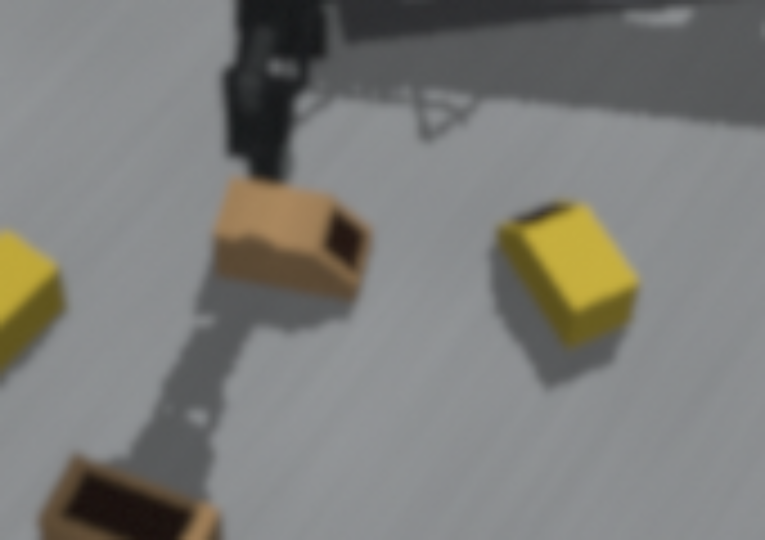

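```bash
python3 - <<'E'
from h import *
c=cam("scene",f="scene0.npz")
f=lambda u,v:((u+.5)/4.5-.5+180,(v+.5)/4.5-.5+140)
b=plane(c,[f(216,278),f(356,300)],0.0);e=b[1]-b[0];print(b,np.linalg.norm(e),np.degrees(np.arctan2(e[1],e[0])))
for h in(21.2,):
    d=np.array([np.cos(np.radians(h)),np.sin(np.radians(h)),0]);n=np.array([-d[1],d[0],0])
    print("mid",b.mean(0)+.02*n,(b-np.array([.472,-.084,0]))@d)
E
```

```text
[[ 4.43158619e-01 -1.17865480e-01  0.00000000e+00]
 [ 5.15244355e-01 -8.65507256e-02 -1.11022302e-16]] 0.07859368433835552 23.48060143094752
mid [ 4.71968996e-01 -8.35616267e-02 -5.55111512e-17] [-0.0391361   0.03939534]
```

The bottom-edge check agrees with my target: the middle comes out at (0.472, -0.0836).

```bash
python3 -m jog '[[[-1,35,0],0],[[-1,70,0],0],[[-1,101,0],0],[[-1,101,0],0],[[-1,101,0],0]]' 75; python3 -m jog '[[[0,0,0],0],[[0,0,0],0],[[0,0,0],0],[[0,0,0],0],[[0,0,0],0],[[0,0,0],0],[[0,0,0],0],[[0,0,0],0]]' 0 30; python3 -m jog '[[[0,-40,0],0],[[0,-80,0],0],[[0,-120,0],0],[[0,-160,0],0],[[0,-200,0],-0.1],[[0,-240,0],-0.2],[[0,-270,0],-0.3],[[0,-270,0],-1.8],[[0,-270,0],-1.8],[[0,-270,0],-1.8],[[0,-270,0],-1.8],[[0,-270,0],-1.8],[[0,-270,0],-1.8],[[0,-270,0],-1.8],[[0,-270,0],-1.8],[[0,-270,0],-1.8],[[0,-270,0],-1.8],[[0,-270,0],-1.8],[[0,-270,0],-1.8],[[0,-270,0],-1.8]]'; python3 g.py .5495 .2655 .29 132.9
python3 - <<'E'
from h import *
c=cam("scene");cv2.imwrite("pics/s12.png",cv2.resize(c["img"][...,::-1],(800,600)))
E
```

```text
t: 12.08
eef_pos: [0.4732, -0.0839, 0.0193]
tool_rot: [-0.131, 0.131, -0.695, 0.695]
contact_force: [0.0, -0.5, 1.1]
gripper_width: 0.878
t: 12.75
eef_pos: [0.4743, -0.0843, 0.0206]
tool_rot: [-0.132, 0.129, -0.694, 0.696]
contact_force: [-0.8, -0.1, 11.3]
gripper_width: 0.462
t: 14.42
eef_pos: [0.4723, -0.0839, 0.2892]
tool_rot: [-0.626, 0.626, -0.328, 0.329]
contact_force: [0.1, 0.0, -0.9]
gripper_width: 0.461
t 14.42 jaw 34.6 shift mm [-243.5   -1.1  262.2] turn -1.7149 (alt 4.568) q [ 0.75  0.17 -0.78  1.89  0.13  1.13  0.53] F [ 0.1  0.  -0.9]
```

View pics/s12.png

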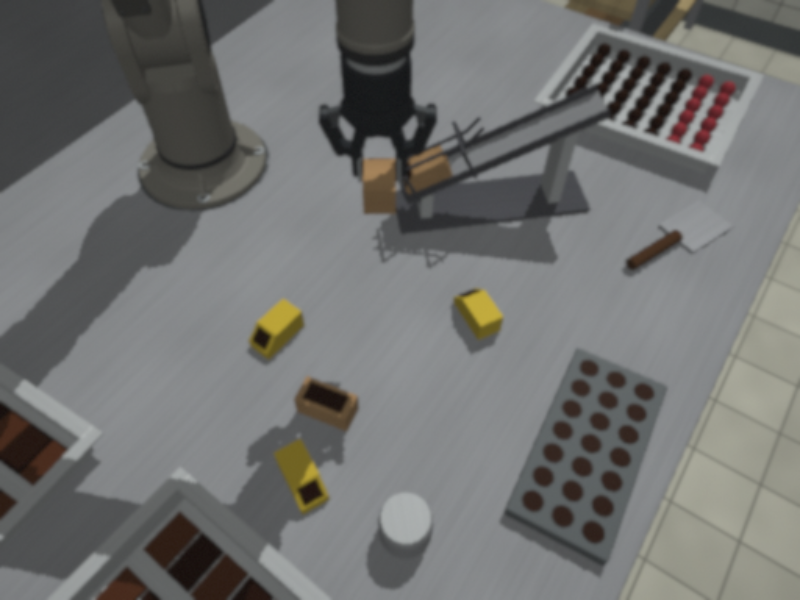

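The second carton is held at (380,187). Moving to the rail.

```bash
python3 -m jog '[[[-243,-1,262],-1.71],[[-243,-1,262],-1.71],[[-243,-1,262],-1.71],[[-243,-1,262],-1.71],[[-243,-1,262],-1.71],[[-243,-1,262],-1.71],[[-243,-1,262],-1.71],[[-243,-1,262],-1.71],[[-243,-1,262],-1.71],[[-243,-1,262],-1.71],[[-243,-1,262],-1.71],[[-243,-1,262],-1.71],[[-243,-1,262],-1.71],[[-243,-1,262],-1.71],[[-243,-1,262],-1.71],[[-243,-1,262],-1.71],[[-243,-1,262],-1.71]]'; python3 g.py .5495 .2655 .208 132.9
python3 - <<'E'
from h import *
c=cam("scene");cv2.imwrite("pics/s13.png",cv2.resize(c["img"][...,::-1],(800,600)))
E
```

```text
t: 15.88
eef_pos: [0.5516, 0.2644, 0.2895]
tool_rot: [-0.66, 0.66, 0.254, -0.254]
contact_force: [0.2, -0.3, -1.8]
gripper_width: 0.463
t 15.88 jaw 132.1 shift mm [-0.8 81.5  2.3] turn -0.0141 (alt 6.269) q [ 0.24  0.57 -1.16  1.59  0.53  1.33  1.32] F [ 0.2 -0.3 -1.8]
```

View pics/s13.png

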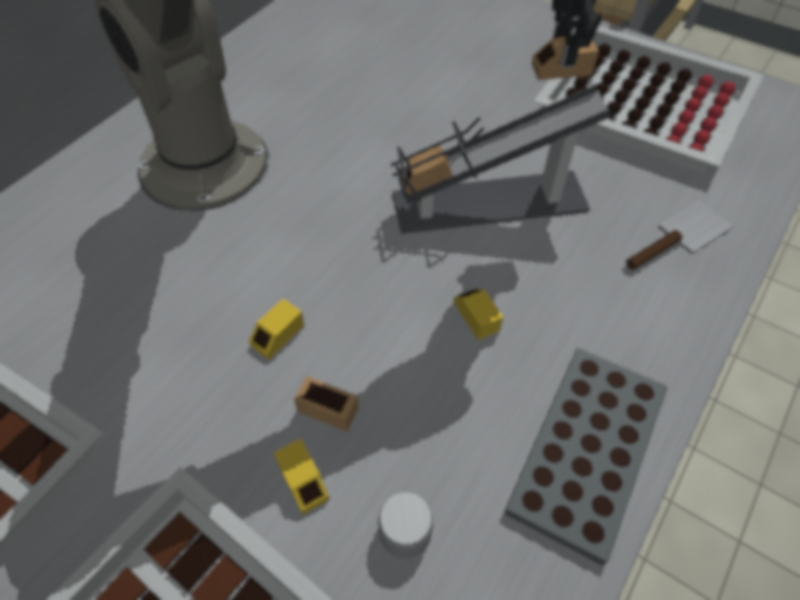

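```bash
python3 -m jog '[[[0,35,2],-0.01],[[0,65,2],-0.01],[[0,85,2],-0.01],[[0,85,2],-0.01]]' - 20; python3 -m jog '[[[0,3,0],0],[[0,6,0],0],[[0,9,0],0],[[0,12,0],0],[[0,12,0],0]]';  python3 g.py .5495 .2655 .185 132.9
python3 - <<'E'
from h import *
c=cam("scene");cv2.imwrite("pics/s14.png",cv2.resize(c["img"][20:140,240:410,::-1],None,fx=4.5,fy=4.5))
E
```

```text
t: 16.27
eef_pos: [0.5485, 0.2638, 0.2]
tool_rot: [-0.658, 0.659, 0.256, -0.26]
contact_force: [-1.4, -2.4, -1.2]
gripper_width: 0.461
t: 16.68
eef_pos: [0.5499, 0.2658, 0.1951]
tool_rot: [-0.657, 0.659, 0.258, -0.258]
contact_force: [-6.3, -7.1, 12.7]
gripper_width: 0.458
t 16.68 jaw 132.9 shift mm [-0.5 10.1  0.1] turn -0.0005 (alt 6.283) q [ 0.2   0.65 -1.1   1.7   0.63  1.19  1.26] F [-6.3 -7.1 12.7]
```

View pics/s14.png

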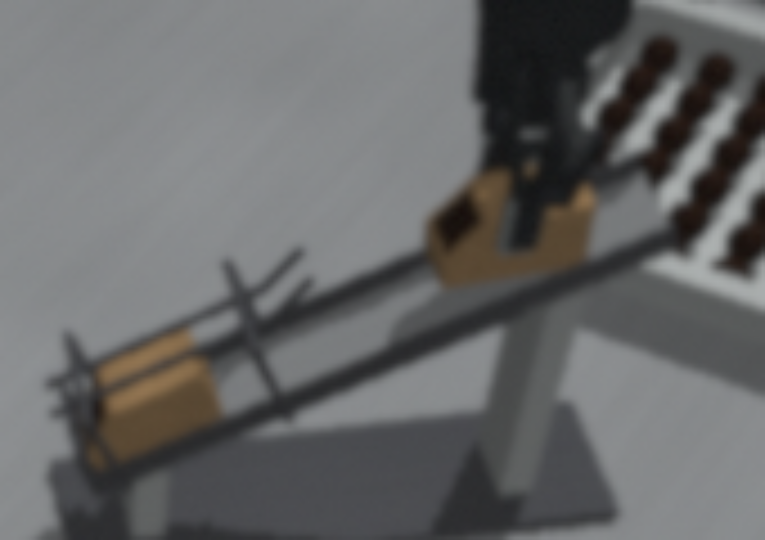

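The first carton sits at the stop. The second, at (510,230), is beginning to pitch. More pressing.

```bash
python3 -m jog '[[[0,3,0],0],[[0,6,0],0],[[0,9,0],0],[[0,11,0],0],[[0,11,0],0]]';  python3 g.py .5495 .2655 .185 132.9
python3 - <<'E'
from h import *
c=cam("scene");cv2.imwrite("pics/s15.png",cv2.resize(c["img"][20:140,240:410,::-1],None,fx=4.5,fy=4.5))
E
```

```text
t: 17.15
eef_pos: [0.5487, 0.2647, 0.1838]
tool_rot: [-0.657, 0.66, 0.257, -0.259]
contact_force: [-11.7, -11.3, 13.9]
gripper_width: 0.457
t 17.15 jaw 132.9 shift mm [ 1.1 -1.2  0. ] turn -0.0004 (alt 6.283) q [ 0.2   0.66 -1.09  1.71  0.64  1.17  1.25] F [-11.7 -11.3  13.9]
```

View pics/s15.png

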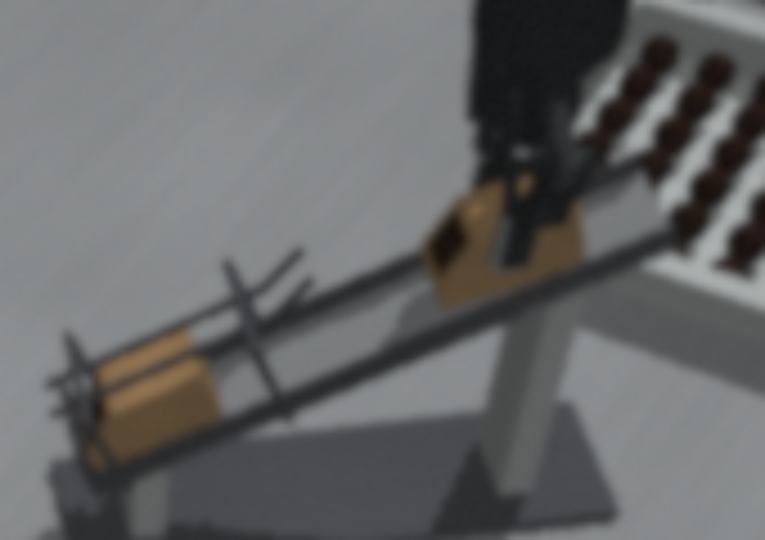

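```bash
python3 -m jog '[[[0,2,0],0],[[0,4,0],0],[[0,4,0],0]]';  python3 g.py .5495 .2655 .185 132.9
python3 - <<'E'
from h import *
c=cam("scene");cv2.imwrite("pics/s16.png",cv2.resize(c["img"][20:140,240:410,::-1],None,fx=4.5,fy=4.5))
E
```

```text
t: 17.45
eef_pos: [0.5486, 0.2645, 0.1798]
tool_rot: [-0.657, 0.66, 0.257, -0.26]
contact_force: [-12.4, -11.5, 15.3]
gripper_width: 0.463
t 17.45 jaw 132.9 shift mm [ 1.3 -5.2  0.1] turn -0.0005 (alt 6.283) q [ 0.2   0.67 -1.09  1.72  0.64  1.17  1.25] F [-12.4 -11.5  15.3]
```

View pics/s16.png

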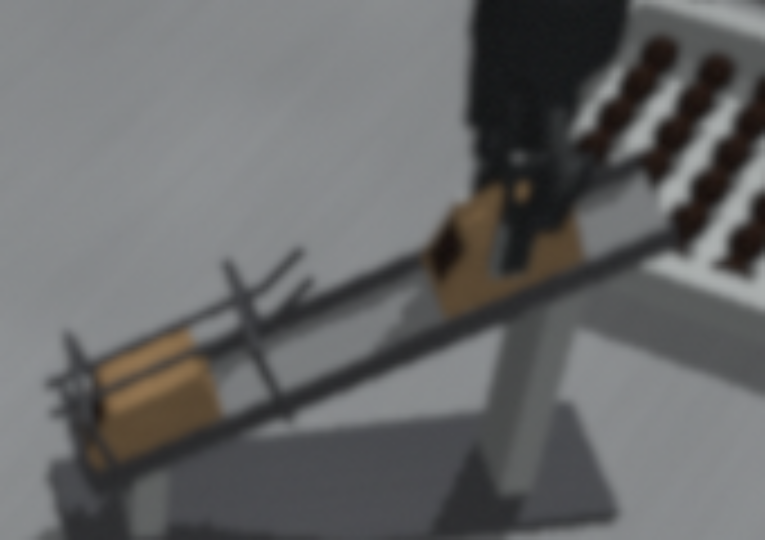

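The carton is nearly flush, within a few degrees. Releasing it, then retreating upward.

```bash
python3 -m jog '[[[0,-2,0],0],[[0,-2,0],0],[[0,-2,0],0],[[0,-2,0],0],[[0,-2,0],0],[[0,-2,0],0],[[0,-2,0],0],[[0,-2,0],0]]' 62; python3 -m jog '[[[0,-30,0],0],[[0,-60,0],0],[[0,-100,0],0],[[0,-120,0],0],[[0,-120,0],0],[[0,-120,0],0],[[0,-120,0],0],[[0,-120,0],0],[[0,-120,0],0],[[0,-120,0],0],[[0,-120,0],0],[[0,-120,0],0],[[0,-120,0],0],[[0,-120,0],0]]'
python3 - <<'E'
from h import *
for n in("scene","top"):
    c=cam(n);np.savez(n+"9.npz",**c)
    cv2.imwrite(f"pics/{n}9.png",cv2.resize(c["img"][...,::-1],(800,600)))
    if n=="scene": cv2.imwrite("pics/s17.png",cv2.resize(c["img"][60:140,240:350,::-1],None,fx=6,fy=6))
E
```

```text
t: 18.17
eef_pos: [0.5503, 0.266, 0.1792]
tool_rot: [0.658, -0.658, -0.259, 0.259]
contact_force: [-0.2, 0.6, -0.2]
gripper_width: 0.726
t: 19.33
eef_pos: [0.5502, 0.266, 0.2992]
tool_rot: [0.658, -0.658, -0.259, 0.259]
contact_force: [-0.4, -0.2, 0.4]
gripper_width: 0.724
```

View pics/s17.png

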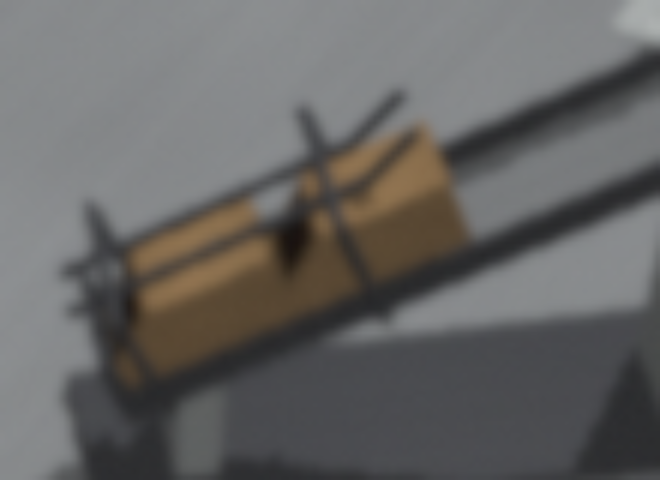

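View pics/top9.png

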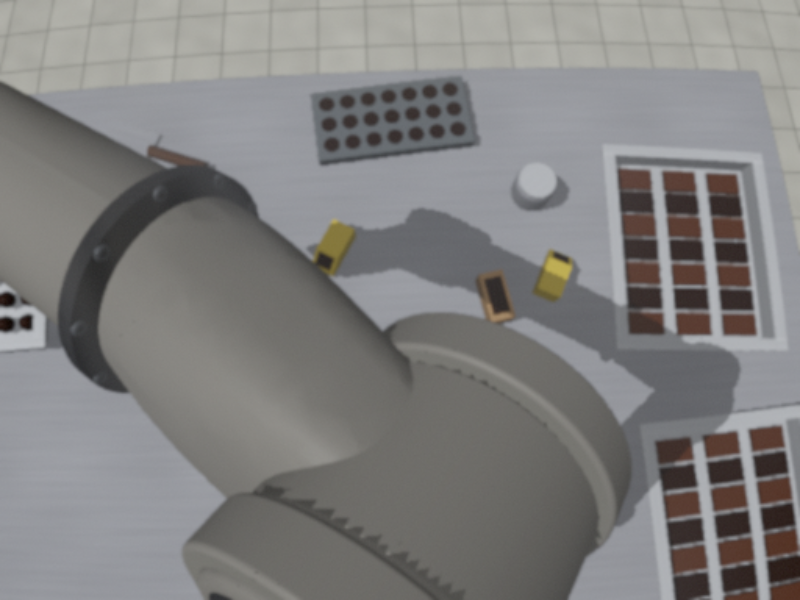

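View pics/scene9.png

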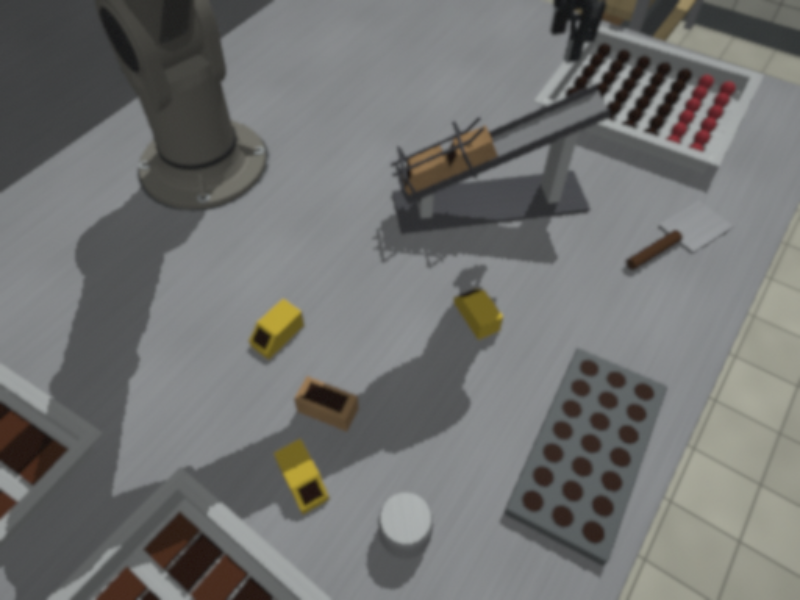

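Both cartons lie nose to tail in the rail, at about (428,175) and (472,150), slopes downhill, with the gripper well clear. I'll do one numeric seating check, then hand in.

```bash
python3 - <<'E'
from h import *
c=cam("scene");P=cloud(c);hsv=cv2.cvtColor(c["img"],cv2.COLOR_RGB2HSV)
t,h=np.radians(24),np.radians(42.9)
ex=np.array([np.cos(t)*np.cos(h),np.cos(t)*np.sin(h),np.sin(t)]);ey=np.array([-np.sin(h),np.cos(h),0]);ez=np.cross(ex,ey)
m=(hsv[...,0]>=5)&(hsv[...,0]<=18)&(hsv[...,1]>80)&(P[...,2]>.05)&(P[...,1]>.08)&(P[...,1]<.25)&(P[...,0]<.56)
q=(P[m]-np.array([.386,.1115,.06]))@np.c_[ex,ey,ez]
print(len(q),"x",np.percentile(q[:,0],[1,99]).round(3),"y",np.percentile(q[:,1],[1,99]).round(3),"z99",np.percentile(q[:,2],[80,95,99]).round(3))
for a,b in((.03,.075),(.115,.15)):
    k=(q[:,0]>a)&(q[:,0]<b)&(q[:,1]>-.012); print("top z",np.median(q[k,2]).round(4))
from station import *
hand_in(); print(get_obs()["t"])
E
```

```text
1001 x [0.008 0.16 ] y [-0.022  0.02 ] z99 [0.04  0.042 0.058]
top z 0.0399
top z 0.0398
the job is handed in; nothing more can be done
the job is handed in; nothing more can be done
```

Both sloped cartons are in the rail, one behind the other against the stop, each on its underside with its sloping end pointing downhill. I handed the job in at about 19.5 s, but no verdict is reported.

- **How it was done:** I gripped each carton across its width at mid-length and turned it about 180°. I then pressed it lightly onto the open part of the floor so it pitched flush, let go, and it slid down by itself. The far carton went first, then the near one.
- **Seating check:** the brown pixels in the rail span 8 to 160 mm from the stop, which matches two 80 mm cartons. They lie within ±22 mm of the centre line, and both tops measure 40 mm above the floor.
- **Surroundings:** the plain box and the yellow cartons show no movement in the last pictures. The gripper was 0.3 m up and touching nothing. The highest contact force I read was about 23 N, while pressing the second carton down.
- **Mismatches:**
  - At release, the second carton was still a few degrees short of flush with the floor, but it settled properly.
  - In the last top view the arm hid the rail, so the final check uses the scene camera only.

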